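# Clear down the trim station

### The job

Clear the trim station: press its blue scrap drawer in until it springs out, then take hold of it and draw it all the way out and leave it open for emptying. Put the good blue pipe caps from the deck in the white tub, and use the red-handled scraper to sweep all the wood scraps off the deck into the open drawer (sweep them, do not lift them off by hand). Finish by standing the scraper back in its stand, without disturbing the tin and the tape roll.

Things in the scene. Friction and masses are not known exactly. Their poses are not given: they have to be found in the camera images.
- station: Fixed plywood station. Origin: on the bench under the middle of the deck's front edge (the drawer side); x points from that edge to the back of the deck, y along the edge, z up. Deck (green mat) 70 mm above the bench, 185 mm deep (x), 210 mm wide (y) inside curbs 10 mm wide, 12 mm high at both sides and back; no curb in front: things pushed over it fall in the drawer if that is out.
- drawer (a joint): Scrap drawer's travel, m: 0 latched shut (cannot be pulled), negative pressed in (stop at -0.009), positive out along the station's -x (stop at 0.090). Pressed in 7 mm or more (takes about 6 N) and let go, it springs out by about 45 mm; then it slides with light friction and stays where left. It does not latch again.
- drawer_front (a point): Middle of the top edge of the drawer's blue front panel, 56 mm above the bench; moves with the drawer, axes as the station's. The panel is 10 mm thick (this point is the middle of the thickness), 206 mm wide and reaches down to 6 mm above the bench. Shut, its front face stands 12 mm before the deck's front edge.
- drawer_in (a point): Centre of the drawer's inner floor, 9 mm above the bench, 65 mm behind drawer_front; moves with the drawer, axes as the station's. The inside is 120 mm along x, 192 mm along y, 43 mm deep. With the drawer fully out the front 92 mm of it is open from above.
- scraper: Loose scraper: steel blade 110 mm wide (y), 6 mm thick (x), 72 mm high, with a red handle bar on top, 24 mm thick (x), 112 mm long (y), from 70 to 98 mm above the origin. Origin: middle of the blade's lower edge; z points up to the handle. 160 g. It starts upright in the stand, and a half turn about z makes no difference.
- stand: Fixed wooden stand of the scraper, base 70 x 150 mm. Origin: centre of its underside; y runs along the slot. The slot is 11 mm wide (x) and 128 mm long (y), its floor is 8 mm and its walls' top 38 mm above the bench.
- stand_in (a point): Centre of the slot's floor, 8 mm above the bench, axes as the stand's; the scraper's origin is here when it stands in the stand.
- tub: Loose open white tub, 104 (x) x 134 (y) x 47 mm, walls and floor 2 mm, the inside 96 x 126 mm with upright walls 45 mm high. Origin: centre of its underside. 200 g.
- cap_1: Good blue pipe cap, a round cup 35 mm in diameter and 26 mm high, open at the top. Origin: centre of its underside. May be absent.
- cap_2: Another such blue pipe cap. May be absent.
- cap_3: Another such blue pipe cap. May be absent.
- scrap_1: Wood scrap block 36 x 30 x 24 mm, pale. Origin: centre of its underside. 30 g. May be absent.
- scrap_2: Wood scrap block 40 x 28 x 22 mm, mid brown. Origin: centre of its underside. 30 g. May be absent.
- scrap_3: Wood scrap block 32 x 32 x 26 mm, pale. Origin: centre of its underside. 30 g. May be absent.
- scrap_4: Wood scrap block 42 x 30 x 20 mm, dark. Origin: centre of its underside. 30 g. May be absent.
- tin: Bystander: red and white tin, 78 mm in diameter, 78 mm high. Origin: centre of its underside. Leave it alone.
- tape_roll: Bystander: roll of black tape lying flat, 60 mm in diameter, 19 mm high. Origin: centre of its underside. Leave it alone.

How it is judged (in metres and radians):
On the way, in this order (a step that is already met when the one before it is completed fails the run):
1. the drawer is pressed in (value of joint drawer below -0.004 m), for 0.02 s.
2. the drawer has sprung out by itself, with no finger on it (value of joint drawer above 0.03 m and contact force between each of the arm, the fingers and drawer below 0.2 N), for 0.2 s.
3. the drawer is drawn all the way out (value of joint drawer above 0.08 m), for 0.2 s.
4. the scraper pushes a scrap on the way to the open drawer (value of joint drawer above 0.075 m and (contact force between scraper and scrap_1 above 0.03 N or contact force between scraper and scrap_2 above 0.03 N or contact force between scraper and scrap_3 above 0.03 N or contact force between scraper and scrap_4 above 0.03 N)), for 0.02 s.
At the end, for the whole second after the job is handed in: The drawer is at least 80 mm out; every scrap lies inside it and every cap inside the upright tub (at or below its rim); the scraper stands in the slot of its stand, its lower edge within 6 mm of the slot's floor and tilted by less than 0.25 rad; everything is at rest (value of joint drawer above 0.08 m and angle between tub's own z axis and vertical below 0.15 rad and angle between scraper's own z axis and vertical below 0.25 rad and x of scraper in the frame of stand_in between -0.008 and 0.008 m and y of scraper in the frame of stand_in between -0.025 and 0.025 m and z of scraper in the frame of stand_in between -0.006 and 0.006 m and x of scrap_1 in the frame of drawer_in between -0.064 and 0.064 m and y of scrap_1 in the frame of drawer_in between -0.1 and 0.1 m and z of scrap_1 in the frame of drawer_in between -0.006 and 0.048 m and x of scrap_2 in the frame of drawer_in between -0.064 and 0.064 m and y of scrap_2 in the frame of drawer_in between -0.1 and 0.1 m and z of scrap_2 in the frame of drawer_in between -0.006 and 0.048 m and x of scrap_3 in the frame of drawer_in between -0.064 and 0.064 m and y of scrap_3 in the frame of drawer_in between -0.1 and 0.1 m and z of scrap_3 in the frame of drawer_in between -0.006 and 0.048 m and x of scrap_4 in the frame of drawer_in between -0.064 and 0.064 m and y of scrap_4 in the frame of drawer_in between -0.1 and 0.1 m and z of scrap_4 in the frame of drawer_in between -0.006 and 0.048 m and x of cap_1 in the frame of tub between -0.052 and 0.052 m and y of cap_1 in the frame of tub between -0.067 and 0.067 m and z of cap_1 in the frame of tub between -0.004 and 0.047 m and x of cap_2 in the frame of tub between -0.052 and 0.052 m and y of cap_2 in the frame of tub between -0.067 and 0.067 m and z of cap_2 in the frame of tub between -0.004 and 0.047 m and x of cap_3 in the frame of tub between -0.052 and 0.052 m and y of cap_3 in the frame of tub between -0.067 and 0.067 m and z of cap_3 in the frame of tub between -0.004 and 0.047 m and linear speed of each of scrap_1, scrap_2, scrap_3, scrap_4, cap_1, cap_2, cap_3, scraper, tub below 0.03 m/s); the robot touches nothing.
It fails at once if a scrap is lifted by hand (more than 70 mm above the deck) instead of swept (height (world z) of any of scrap_1, scrap_2, scrap_3, scrap_4 above 0.14 m).
It fails at once if the tin or the tape roll is shifted by more than 40 mm or the tin is tipped (distance of any of tin, tape_roll from where it was at the start of the episode above 0.04 m or angle between tin's own z axis and vertical above 0.5 rad).
Of cap_1, cap_2, cap_3 only 2 to 3 are there at a start; the rules pass over those that are not, and their reading is None.
Of scrap_1, scrap_2, scrap_3, scrap_4 only 3 to 4 are there at a start; the rules pass over those that are not, and their reading is None.
At some moment in a run one of tub, cap_1, cap_2, cap_3 may be knocked a few centimetres aside while the robot is not near it.
It also fails if it takes over 200 s, if anything falls off the work surface, if the arm or the gripper's body presses on something with over 40 N, if the wrist force passes 120 N, or if a joint passes its speed limit or range.

### The arm

A 6-joint arm with a two-finger parallel gripper is mounted at the origin on a cart in front of the work surface, level with it; the furniture and walls round the work are solid. World frame = base frame: x ahead of the robot, y to its left, z up, the work surface at z = 0. Lengths are in mm, angles in degrees, forces in N, time in s.
With the tool pointing down it reaches from about 350 to 850 mm from the base axis. Payload 8.1 kg.
Tool frame: the origin (TCP) lies midway between the tips of the shut fingers; the grasp point (between the pads) lies 19 mm behind it (r.grasp_offset is the distance from the TCP to the grasp point, in mm); z points along the fingers, x is the direction in which the jaws open and shut, and the axes are right-handed (so a half turn about z gives the same grasp; the last joint's range is limited). The gripper opens to 85 mm and grips with 20 to 120 N. Pads are 22 mm wide; open, the fingers measure 114 mm over their backs; the gripper's body (76 mm by 85 mm) begins 54 mm behind the grasp point. The pads swing forward as they close: fully open they stand 13 mm farther back than shut.
Start: joints at [-75.94, 7.471, 85.268, -0, 87.261, -4.893], TCP at [194.9, -567.467, 231.292] pointing down, gripper open.
Joint ranges: [-169.43, 169.43], [-51.17, 129.36], [1.28, 143.12], [-76.62, 256.62], [0, 156.53], [-152.29, 152.29]. Speed limits (degrees/s): [136.94, 136.94, 159.86, 180, 180, 180].

### API

Orientations are given as [roll, pitch, yaw] about the fixed x, y, z axes, in that order (R = Rz(yaw) Ry(pitch) Rx(roll)).
In Python, from bench import r, optics, hand_in gives the robot as it stands.
- The arm moves only by the shell command python3 -m pendant 'ROWS' [FORCE]. ROWS is JSON, a list of rows, each a list of 5 numbers: the opening, from 0 (shut) to 1 (fully open), then the shift along the tool's x, y, z in mm, then the turn about the tool's z in degrees. A call has 1 to 10 rows; each row shifts and turns the commanded pose from where the row before left it, along the tool's axes as they then stand; what a row does not reach is not made up. A row lasts 1/10 s, in which the tool goes at most 50 mm and 8.59 degrees, less where a joint would pass 70% of its speed; a pose out of reach is approached as far as the arm can. A call with a gripper value outside its range is refused whole. The fingers move at their own pace and stop on an object; FORCE is the grip in N (left out, the last holds). Time passes only in rows, so rows that do not move let the fingers close. It gives the time, the measured TCP pose, the force and the opening at its end, in the units of the state.
- r.sense(): the state, without advancing time (a new reading comes with each control period).
- optics.snapshot(name): name is "scene" or "top" or "wrist"; returns (picture, depth): 400x640x3 uint8, blue, green, red; 400x640 float32, mm along the optical axis (not along the pixel's ray), 0 where there is no reading.
- optics.camera_params(name): a dict with "camera_matrix" (3x3 intrinsics, pixels), "eye" and "orientation" of the camera in the world. Camera axes: x right, y down, z forward; pixel columns grow to the right and rows downward; lengths in mm; the calibration is good to about 2 mm. A picture is of the moment at which its call begins: read the wrist's pose just before it. camera_params takes no time and is no camera call; for the wrist camera it gives the pose at the moment of the call.
- hand_in(): hands the job in, once; it reports no verdict.
Trained networks look in the newest picture that a camera, given by its name, has taken for a name from the list of things; names that differ only in an ending like _2 or _b are one class to them, and where a whole thing is asked for, a point or a joint stands for the part that bears it (a point fixed in the world has none). Each returns a list of dicts, best first, with "score" (0 to 1); they miss things now and then, are a little off and sometimes report something else, mostly with a low value. They report only what shows in the picture. A call takes as long as a camera call.
- optics.search_frame(camera, query): "at" ([x, y, z] in mm, in world coordinates, good to about 4 mm: the middle of the surface that is visible of it).
The state is a dict: "time": time; "joint_pos": joint angles; "qd": joint speeds; "joint_efforts": joint torques, N m; "tool_pos": TCP position; "tcp_rot": TCP orientation; "ft_force": force on the tool from outside, world axes, zero at the start; "wrist_torque": the same for the moment, N m; "finger_gap": finger opening in mm.
Only numpy, scipy, OpenCV 4.12 (cv2) and the standard library are available. Lean on these libraries where they do the work, as an engineer would, in place of code of your own. Each camera call takes 0.05 s, during which the arm holds its last target. There are 200 camera calls.

## Working session

There is one attempt and no reset: what is moved stays moved. The work goes in short steps, Python scripts to look and compute and a shell command to move; the robot and the scene stay as the last step left them, time stands still between calls to the robot, and variables do not carry over. Pictures are saved under pics/ and viewed, about 12 in all and at most 16, crops included, and the job is handed in when it is done.

```bash
ls; mkdir -p pics; cat > h.py <<'E'
import numpy as np, cv2
from scipy.spatial.transform import Rotation as Ro
from bench import r, optics, hand_in
def Rcam(c):
    o=np.array(c["orientation"],float)
    return o if o.shape==(3,3) else Ro.from_euler('xyz',o,degrees=True).as_matrix()
def snap(n,f=None):
    c=optics.camera_params(n); p,d=optics.snapshot(n)
    if f: cv2.imwrite('pics/'+f+'.png',p)
    return p,d,c
def cloud(d,c):
    K=np.array(c["camera_matrix"]); v,u=np.mgrid[0:d.shape[0],0:d.shape[1]]
    P=np.stack([(u-K[0,2])/K[0,0]*d,(v-K[1,2])/K[1,1]*d,d],-1)
    W=P@Rcam(c).T+np.array(c["eye"]); W[d<=0]=np.nan
    return W
def find(cam,q,n=4):
    for x in optics.search_frame(cam,q)[:n]: print(cam,q,round(x["score"],2),np.round(x["at"],0))
E
python3 - <<'E'
from h import *
print(r.sense(), r.grasp_offset)
for n in("scene","top"):
    p,d,c=snap(n,n+"0"); print(n,c); np.save(n+"_c.npy",cloud(d,c))
for q in("station","drawer_front","scraper","stand","tub","cap_1","scrap_1","scrap_2","scrap_4","tin","tape_roll"): find("top",q)
E
```

```text
pics
{'time': 0.0, 'joint_pos': array([-7.59402085e+01,  7.51700475e+00,  8.53297784e+01,  6.25061812e-04,
        8.72631415e+01, -4.89319565e+00]), 'qd': array([-0.02243304,  0.06637872,  0.08316548,  0.01192947, -0.03234335,
        0.06192724]), 'joint_efforts': array([ 1.50617329e-04, -5.69408655e+01, -5.00542653e+01, -2.01705602e-04,
        1.50941941e-02, -3.69349522e-06]), 'tool_pos': array([ 194.76101831, -566.91262774,  230.21989837]), 'tcp_rot': array([-1.79990002e+02,  1.09470729e-01, -7.10470337e+01]), 'ft_force': array([ 0.53974665, -0.3292147 ,  0.29330082]), 'wrist_torque': array([ 0.02868164, -0.02189863,  0.0462747 ]), 'finger_gap': 85.29421704711865} 18.700000000000003
scene {'camera_matrix': array([[495.36406848,   0.        , 325.25518004],
       [  0.        , 495.36406848, 203.50319523],
       [  0.        ,   0.        ,   1.        ]]), 'eye': array([-480.13924605,  806.97988635,  919.08762083]), 'orientation': array([-123.72184089,    0.2647184 , -129.91531026])}
top {'camera_matrix': array([[489.72988473,   0.        , 316.96932702],
       [  0.        
[... 289 characters left out ...]
p scraper 0.93 [496. 320. 101.]
top stand 0.61 [491. 307.   9.]
top stand 0.2 [361. 298.  14.]
top tub 0.38 [478.   3.  55.]
top cap_1 0.74 [551. 125.  83.]
top cap_1 0.51 [414. 121.  74.]
top scrap_1 0.82 [397.  53.  90.]
top scrap_1 0.74 [490. 306.   4.]
top scrap_1 0.71 [507.  60.  91.]
top scrap_1 0.65 [557.  53.  91.]
top scrap_2 0.82 [397.  53.  90.]
top scrap_2 0.74 [490. 306.   4.]
top scrap_2 0.71 [507.  60.  91.]
top scrap_2 0.65 [557.  53.  91.]
top scrap_4 0.82 [397.  53.  90.]
top scrap_4 0.74 [490. 306.   4.]
top scrap_4 0.71 [507.  60.  91.]
top scrap_4 0.65 [557.  53.  91.]
top tin 0.94 [ 610. -314.   77.]
top tape_roll 0.58 [364. 300.  14.]
top tape_roll 0.2 [451.  52.  93.]
```

View pics/top0.png

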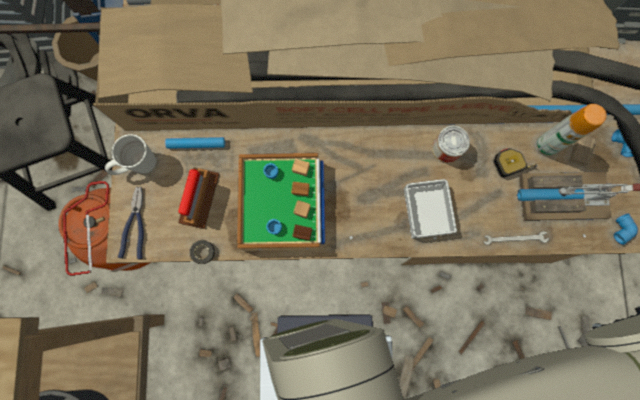

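View pics/scene0.png

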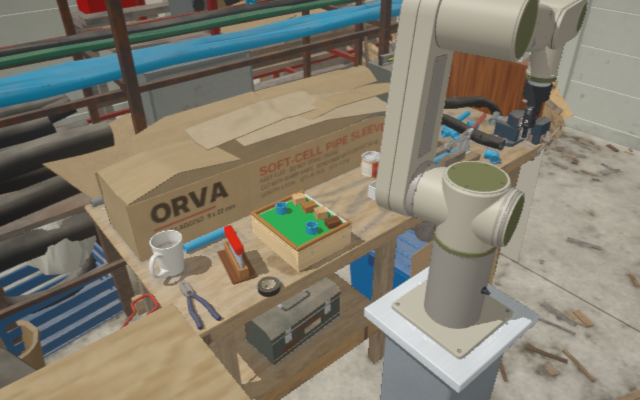

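The top view shows the station at (240-325, 155-245) with its drawer side to the right. On the deck are caps at (272,171) and (275,228), and 4 scraps at about x=302. The tub is at (432,209), the scraper and stand at (198,195), the tape roll at (203,251) and the tin at (452,143). The scene view agrees.

```bash
cat >> h.py <<'E'
def masks(p):
    h=cv2.cvtColor(p,cv2.COLOR_BGR2HSV); H,S,V=[h[...,i].astype(int) for i in range(3)]
    return dict(green=(H>50)&(H<75)&(S>120),red=((H<6)|(H>174))&(S>170)&(V>90),white=(S<40)&(V>130),blue=(H>95)&(H<120)&(S>130))
def blobs(m,W,zr,box,amin=12):
    Z=W[...,2]; m=m&(Z>zr[0])&(Z<zr[1])&(W[...,0]>box[0])&(W[...,0]<box[1])&(W[...,1]>box[2])&(W[...,1]<box[3])
    n,l,s,_=cv2.connectedComponentsWithStats(m.astype(np.uint8),connectivity=4)
    for i in range(1,n):
        if s[i,4]<amin: continue
        q=W[l==i]; (c,sz,a)=cv2.minAreaRect(q[:,:2].astype(np.float32))
        print('  n',s[i,4],'px',s[i,:2]+s[i,2:4]//2,'mean',q.mean(0).round(0),'rect',np.round(c),np.round(sz),round(a,1),'zmed',np.median(q[:,2]).round(0))
def go(xy,z,yaw=None):
    s=r.sense(); R=Ro.from_euler('xyz',s['tcp_rot'],degrees=True).as_matrix()
    d=R.T@(np.array([*xy,z])-s['tool_pos']); t=0 if yaw is None else -((yaw-s['tcp_rot'][2]+90)%180-90)
    print('tcp',s['tool_pos'].round(1),s['tcp_rot'].round(1),'F',s['ft_force'].round(1),'gap',round(s['finger_gap'],1),'t',s['time'],'-> d(tool)',d.round(1),'turn',round(t,1))
E
python3 - <<'E'
from h import *
W=np.load('top_c.npy'); p=cv2.imread('pics/top0.png'); m=masks(p); B=(300,700,-300,400)
for k,z in(("green",(60,80)),("red",(60,130)),("white",(0,70)),("blue",(20,110))): print(k); blobs(m[k],W,z,B)
print('above deck'); blobs(np.ones(p.shape[:2],bool),W,(84,130),(360,600,-20,200))
print('curb'); blobs(np.ones(p.shape[:2],bool),W,(64,130),(340,620,-30,230))
print('stand'); blobs(np.ones(p.shape[:2],bool),W,(28,60),(400,620,230,400))
E
```

```text
green
  n 4327 px [279 201] mean [477. 115.  71.] rect [480. 106.] [199. 174.] 0.1 zmed 71.0
red
  n 462 px [189 192] mean [497. 317. 104.] rect [498. 318.] [ 23. 111.] 77.3 zmed 105.0
white
  n 34 px [437 148] mean [ 608. -288.   42.] rect [ 609. -288.] [27.  4.] 21.7 zmed 44.0
  n 21 px [318 164] mean [573.  10.  47.] rect [577.  10.] [ 5. 40.] 89.0 zmed 53.0
  n 86 px [319 205] mean [472.  10.  35.] rect [468.  11.] [145.   5.] 0.1 zmed 13.0
  n 1273 px [425 208] mean [ 457. -257.   12.] rect [ 459. -259.] [134.  96.] 5.5 zmed 4.0
blue
  n 424 px [195 143] mean [644. 328.  25.] rect [645. 328.] [ 24. 144.] 1.4 zmed 25.0
  n 205 px [323 202] mean [473.   2.  56.] rect [478.   2.] [  7. 202.] 89.9 zmed 56.0
  n 157 px [271 171] mean [550. 125.  83.] rect [548. 126.] [30. 32.] 79.9 zmed 80.0
  n 156 px [274 227] mean [414. 118.  83.] rect [413. 117.] [32. 30.] 44.5 zmed 78.0
above deck
  n 194 px [300 167] mean [557.  54.  93.] rect [558.  54.] [36. 30.] 72.2 zmed 94.0
  n 85 px [270 170] mean [550. 127.  94.] rect [549. 127.] [34. 32.] 8.3 zmed 95.0
  n 197 px [300 188] mean [504.  55.  92.] rect [505.  55.] [39. 28.] 81.9 zmed 92.0
  n 193 px [301 208] mean [454.  52.  95.] rect [455.  52.] [32. 32.] 70.1 zmed 95.0
  n 79 px [273 226] mean [413. 118.  95.] rect [413. 118.] [34. 33.] 45.1 zmed 95.0
  n 229 px [302 232] mean [399.  52.  90.] rect [400.  52.] [42. 30.] 77.7 zmed 90.0
curb
  n 7648 px [278 201] mean [478. 109.  75.] rect [480. 108.] [196. 231.] 89.9 zmed 72.0
stand
  n 411 px [195 196] mean [497. 315.  38.] rect [503. 319.] [ 29. 141.] 76.7 zmed 37.0
```

```bash
python3 -m pendant '[[0,0,0,0,8.5],[0,0,0,0,8.5],[0,0,0,0,2],[0,-40.5,-22,0,0],[0,-40.5,-22,0,0],[0,-40.5,-22,0,0],[0,-40.5,-22,0,0],[0,-40.5,-22,0,0],[0,-40.5,-22,0,0],[0,-40.5,-22,0,0]]'
python3 -m pendant '[[0,-40.5,-22,0,0],[0,-40.5,-22,0,0],[0,-40.5,-22,0,0],[0,-40.5,-22,0,0],[0,-40.5,-22,0,0],[0,-40.5,-22,0,0],[0,0,0,0,0]]'
python3 - <<'E'
from h import *
go((479,-35),35,-90)
p,d,c=snap('wrist','w0'); np.save('w0.npy',cloud(d,c))
W=cloud(d,c); m=masks(p); blobs(m['blue'],W,(20,110),(300,700,-200,200)); find('wrist','drawer_front')
E
```

```text
time: 1.65
tool_pos: [349.7, -282.5, 231.6]
tcp_rot: [-180.0, -0.0, -90.1]
ft_force: [1.3, -1.1, -0.9]
finger_gap: -0.1
time: 2.35
tool_pos: [482.9, -36.4, 231.4]
tcp_rot: [-179.9, 0.1, -89.7]
ft_force: [0.3, -0.1, 0.1]
finger_gap: 0.2
tcp [482.9 -36.4 231.4] [-1.799e+02  1.000e-01 -8.970e+01] F [ 0.3 -0.1  0.1] gap 0.2 t 2.35 -> d(tool) [ -1.1   4.1 196.4] turn 0.3
  n 2028 px [287 173] mean [489.   0.  52.] rect [478.   1.] [ 10. 204.] 90.0 zmed 56.0
  n 1557 px [145 116] mean [548. 125.  87.] rect [547. 124.] [33. 34.] 42.6 zmed 86.0
  n 1142 px [175 250] mean [412. 116.  87.] rect [410. 115.] [40. 33.] 29.9 zmed 87.0
wrist drawer_front 0.68 [493.   0.  57.]
wrist drawer_front 0.51 [362. 298.  18.]
```

View pics/w0.png

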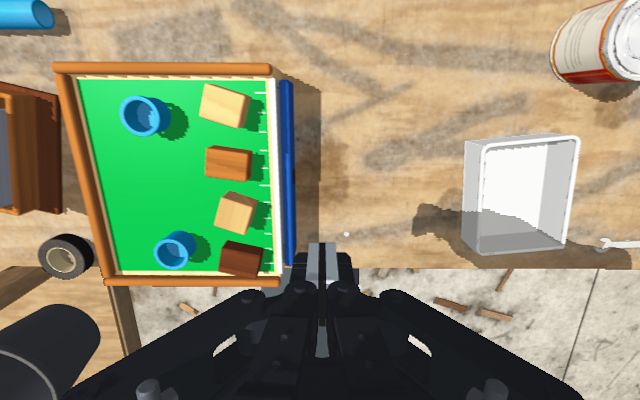

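Wrist view: drawer panel top at about (287,173), caps at (145,116) and (175,250), tub at (520,195). Next is to descend and press.

```bash
python3 -m pendant '[[0,0,4,49,0],[0,0,0,49,0],[0,0,0,49,0],[0,0,0,49,0],[0,0,0,0,0],[0,-8,0,0,0],[0,-4,0,0,0],[0,0,0,0,0]]'

```

```text
time: 3.25
tool_pos: [480.0, -29.3, 38.6]
tcp_rot: [-179.7, -0.0, -90.0]
ft_force: [1.8, -0.1, 0.5]
finger_gap: -0.1
```

```bash
python3 -m pendant '[[0,-3,0,0,0],[0,-3,0,0,0],[0,0,0,0,0]]'

```

```text
time: 3.55
tool_pos: [477.8, -22.8, 36.0]
tcp_rot: [-179.9, -0.0, -90.0]
ft_force: [-1.1, 0.1, -0.4]
finger_gap: 0.2
```

```bash
python3 -m pendant '[[0,-4,0,0,0],[0,-3,0,0,0],[0,0,0,0,0]]'

```

```text
time: 3.85
tool_pos: [477.3, -15.9, 35.3]
tcp_rot: [180.0, -0.0, -90.0]
ft_force: [-0.1, 0.2, 0.5]
finger_gap: 0.1
```

```bash
python3 -m pendant '[[0,-3,0,0,0],[0,-2,0,0,0],[0,0,0,0,0]]'

```

```text
time: 4.15
tool_pos: [477.3, -12.0, 35.3]
tcp_rot: [180.0, -0.1, -90.0]
ft_force: [-1.0, -6.7, 0.4]
finger_gap: -0.1
```

```bash
python3 -m pendant '[[0,-3,0,0,0],[0,-2,0,0,0],[0,-2,0,0,0],[0,0,0,0,0]]'

```

```text
time: 4.55
tool_pos: [477.4, -5.9, 35.3]
tcp_rot: [180.0, -0.2, -90.1]
ft_force: [0.0, -11.4, -0.4]
finger_gap: -0.1
```

```bash
python3 -m pendant '[[0,-1.5,0,0,0],[0,0,0,0,0]]'

```

```text
time: 4.75
tool_pos: [477.3, -5.7, 35.3]
tcp_rot: [180.0, -0.3, -90.1]
ft_force: [-1.2, -19.4, -0.2]
finger_gap: -0.2
```

At the stop. Retreat fast, then up.

```bash
python3 -m pendant '[[0,45,0,0,0],[0,45,0,0,0],[0,0,0,0,0],[0,0,0,0,0],[0,0,0,0,0],[0,0,0,-45,0],[0.5,0,0,-40,0],[0.5,0,0,0,0],[0.5,0,0,0,0]]'
python3 - <<'E'
from h import *
p,d,c=snap('wrist','w1'); W=cloud(d,c); blobs(masks(p)['blue'],W,(45,65),(300,700,-200,60))
p,d,c=snap('top'); W=cloud(d,c); blobs(masks(p)['blue'],W,(45,65),(300,700,-200,60))
go((479,-45),100,-90)
E
```

```text
time: 5.65
tool_pos: [478.4, -91.6, 121.6]
tcp_rot: [-179.8, -0.0, -89.9]
ft_force: [-0.2, 1.1, -0.8]
finger_gap: 42.3
  n 3101 px [254 159] mean [520. -45.  56.] rect [512. -44.] [ 10. 136.] 89.9 zmed 57.0
  n 174 px [341 219] mean [433. -43.  55.] rect [433. -43.] [112.   9.] 0.3 zmed 55.0
tcp [476.6 -91.5 119.2] [179.9   0.  -90. ] F [ 0.6  0.7 -0.8] gap 42.6 t 5.75 -> d(tool) [-46.5  -2.5  19.2] turn 0.0
```

```bash
python3 -m pendant '[[0.5,-47,0,0,0],[0.5,0,0,0,0],[0.5,0,0,48,0],[0.5,0,0,45,0],[0.5,0,0,0,0],[0,0,0,0,0],[0,0,0,0,0],[0,0,0,0,0]]' 30

```

```text
time: 6.55
tool_pos: [479.0, -46.1, 29.6]
tcp_rot: [-179.8, -0.0, -90.1]
ft_force: [-2.3, 0.8, 2.2]
finger_gap: 9.2
```

```bash
python3 -m pendant '[[0,20,0,0,0],[0,20,0,0,0],[0,5,0,0,0],[0,3,0,0,0],[0,0,0,0,0],[0,0,0,0,0]]'

```

```text
time: 7.15
tool_pos: [478.9, -86.7, 29.6]
tcp_rot: [-179.8, 0.7, -90.0]
ft_force: [-1.2, 41.5, 14.5]
finger_gap: 9.5
```

```bash
python3 -m pendant '[[0,-5,0,0,0],[0,0,0,0,0],[0.45,0,0,0,0],[0.45,0,0,0,0],[0.45,0,0,0,0],[0.45,0,0,-48,0],[0.45,0,0,-48,0],[0.45,0,0,-40,0],[0.8,0,0,-10,0]]'
python3 - <<'E'
from h import *
p,d,c=snap('wrist','w2'); W=cloud(d,c); m=masks(p); blobs(m['blue'],W,(45,110),(300,700,-200,200)); 
p,d,c=snap('top'); W=cloud(d,c); m=masks(p); blobs(m['blue'],W,(45,110),(300,700,-200,200)); blobs(m['white'],W,(0,70),(300,600,-400,-120),100)
go((548,125),180,-90)
E
```

```text
time: 8.05
tool_pos: [480.4, -90.0, 179.7]
tcp_rot: [-179.5, -0.2, -90.1]
ft_force: [0.6, -0.7, 0.9]
finger_gap: 51.9
  n 2289 px [317 183] mean [489. -87.  57.] rect [478. -87.] [  9. 205.] 89.9 zmed 57.0
  n 2771 px [ 35 118] mean [548. 124.  88.] rect [547. 124.] [34. 34.] 80.4 zmed 88.0
  n 1874 px [ 85 277] mean [413. 116.  88.] rect [413. 117.] [34. 35.] 14.6 zmed 89.0
  n 157 px [271 171] mean [550. 125.  83.] rect [548. 125.] [33. 30.] 1.1 zmed 79.0
  n 208 px [359 216] mean [440. -85.  55.] rect [440. -85.] [124.  10.] 0.2 zmed 56.0
  n 156 px [274 227] mean [414. 118.  83.] rect [412. 117.] [31. 30.] 69.5 zmed 78.0
  n 887 px [436 201] mean [ 474. -289.   13.] rect [ 475. -282.] [110.  94.] 5.9 zmed 4.0
tcp [479.  -89.5 176.1] [-1.797e+02 -1.000e-01 -9.010e+01] F [ 0.   0.3 -0.5] gap 66.0 t 8.15 -> d(tool) [-214.6  -68.7   -4. ] turn -0.1
```

```bash
python3 -m pendant '[[0.75,-43,-14,0,0],[0.75,-43,-14,0,0],[0.75,-43,-14,0,0],[0.75,-43,-14,0,0],[0.75,-42.5,-13,0,0],[0.75,0,0,20,0],[0.75,0,0,40,0],[0.75,0,0,0,0],[0.75,0,0,0,0]]' 30
python3 - <<'E'
from h import *
go((548,125),74,-90)
p,d,c=snap('top'); W=cloud(d,c); m=masks(p); blobs(m['white'],W,(0,70),(300,600,-400,-120),100);find('top','tub')
E
```

```text
time: 9.05
tool_pos: [544.4, 125.3, 111.1]
tcp_rot: [179.7, -0.0, -90.1]
ft_force: [0.1, -0.4, 0.7]
finger_gap: 63.6
tcp [544.4 125.3 111.1] [179.7  -0.  -90.1] F [ 0.1 -0.4  0.7] gap 63.6 t 9.05 -> d(tool) [ 0.2 -3.8 37. ] turn -0.1
  n 1682 px [430 208] mean [ 458. -274.   15.] rect [ 462. -270.] [138. 120.] 6.3 zmed 4.0
top tub 0.56 [ 457. -265.    0.]
```

```bash
python3 -m pendant '[[0.75,0,-4,20,0],[0.75,0,0,16,0],[0.75,0,0,0,0],[0,0,0,0,0],[0,0,0,0,0],[0,0,0,0,0],[0,0,0,-40,0],[0,0,0,-48,0],[0,0,0,0,0]]' 30
python3 - <<'E'
from h import *
go((487,-262),162,-90)
E
```

```text
time: 10.05
tool_pos: [555.2, 126.5, 174.2]
tcp_rot: [-179.2, 0.1, -90.0]
ft_force: [1.2, -0.6, 0.9]
finger_gap: 32.7
tcp [555.2 126.5 174.2] [-1.792e+02  1.000e-01 -9.000e+01] F [ 1.2 -0.6  0.9] gap 32.7 t 10.05 -> d(tool) [388.5  68.   10.6] turn -0.0
```

```bash
python3 -m pendant '[[0,43,8,0,0],[0,43,8,0,0],[0,43,8,0,0],[0,43,8,0,0],[0,43,8,0,0],[0,43,7,0,0],[0,43,7,0,0],[0,43,7,0,0],[0,43,7,0,0],[0,0,0,0,0]]'
python3 - <<'E'
from h import *
p,d,c=snap('wrist','w3'); W=cloud(d,c)
blobs(np.ones(d.shape,bool),W,(41,52),(350,600,-380,-150),60)
find('wrist','tub')
go((487,-262),162,-90)
E
```

```text
time: 11.05
tool_pos: [481.2, -266.2, 166.0]
tcp_rot: [-179.9, -0.2, -90.3]
ft_force: [-0.9, 1.0, -0.6]
finger_gap: 32.8
  n 96 px [375  63] mean [ 586. -308.   47.] rect [ 585. -310.] [34.  4.] 65.6 zmed 47.0
  n 1657 px [315 196] mean [ 490. -261.   48.] rect [ 470. -263.] [109. 105.] 5.9 zmed 48.0
wrist tub 0.92 [ 474. -263.    4.]
tcp [ 482.  -262.   165.6] [-180.     0.   -90.2] F [ 0.3  1.  -1. ] gap 32.7 t 11.15 -> d(tool) [-0.  -5.   3.6] turn -0.2
```

View pics/w3.png

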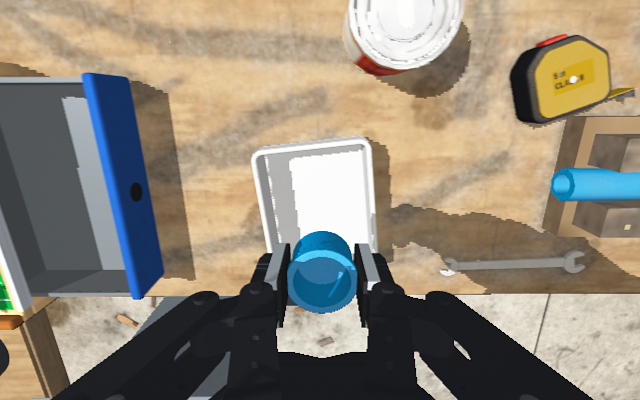

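Wrist view: the cap is held between the jaws at (320,270), above the tub, whose rim spans (255-372, 140-250). The drawer is open at the left.

```bash
python3 -m pendant '[[0,0,-5,40,0],[0,0,0,48,0],[0,0,0,35,0],[0,0,0,20,0],[0,0,0,0,0],[0.55,0,0,0,0],[0.55,0,0,0,0],[0.55,0,0,-45,0],[0.55,0,0,-48,0],[0.75,0,0,-40,0]]'
python3 - <<'E'
from h import *
p,d,c=snap('top'); W=cloud(d,c); m=masks(p); blobs(m['blue'],W,(0,110),(350,600,-350,200))
find('top','cap_1')
go((413,117.5),176,-90)
E
```

```text
time: 12.15
tool_pos: [488.4, -261.7, 160.2]
tcp_rot: [-179.8, -0.2, -90.0]
ft_force: [0.5, -1.2, -0.7]
finger_gap: 60.0
  n 348 px [358 201] mean [478. -85.  54.] rect [478. -88.] [ 15. 202.] 89.9 zmed 55.0
  n 50 px [429 200] mean [ 481. -268.   18.] rect [ 479. -269.] [14. 27.] 58.7 zmed 18.0
  n 156 px [274 227] mean [414. 118.  82.] rect [412. 117.] [31. 31.] 89.3 zmed 77.0
top cap_1 0.63 [414. 119.  74.]
top cap_1 0.47 [ 477. -271.   20.]
tcp [ 491.9 -264.1  165.7] [-179.2   -0.5  -90. ] F [ 0.4 -0.  -0.6] gap 64.3 t 12.25 -> d(tool) [-381.4   79.   -14.7] turn -0.0
```

```bash
python3 -m pendant '[[0.65,-42.4,8.8,-4,0],[0.65,-42.4,8.8,-4,0],[0.65,-42.4,8.8,-4,0],[0.65,-42.4,8.8,0,0],[0.65,-42.4,8.8,0,0],[0.65,-42.4,8.8,0,0],[0.65,-42.4,8.8,0,0],[0.65,-42.4,8.8,0,0],[0.65,-42.4,8.8,0,0],[0.65,0,0,0,0]]'
python3 - <<'E'
from h import *
p,d,c=snap('wrist'); W=cloud(d,c); blobs(masks(p)['blue'],W,(72,110),(350,600,-60,200))
go((413,117.5),74,-90)
E
```

```text
time: 13.25
tool_pos: [407.7, 125.1, 169.0]
tcp_rot: [-179.8, 0.1, -89.7]
ft_force: [-0.0, -0.4, -0.2]
finger_gap: 55.3
  n 1573 px [333 202] mean [411. 116.  86.] rect [413. 115.] [34. 35.] 11.4 zmed 82.0
tcp [408.3 122.9 168.8] [-179.8    0.   -89.8] F [ 0.7 -1.4  0.4] gap 55.5 t 13.3 -> d(tool) [ 5.5 -4.4 94.8] turn 0.2
```

```bash
python3 -m pendant '[[0.65,3,-3,40,0],[0.65,0,0,10,0],[0.65,0,0,0,0],[0.65,0,0,0,0]]'
python3 - <<'E'
from h import *
go((413,117),74,-90)
E
```

```text
time: 13.7
tool_pos: [411.7, 116.8, 118.3]
tcp_rot: [-180.0, -0.0, -90.1]
ft_force: [-0.0, 0.2, 0.5]
finger_gap: 55.7
tcp [411.7 116.8 118.3] [-180.    -0.   -90.1] F [-0.   0.2  0.5] gap 55.7 t 13.7 -> d(tool) [-0.2 -1.3 44.3] turn -0.1
```

```bash
python3 -m pendant '[[0.65,0,-1,30,0],[0.65,0,0,14,0],[0.65,0,0,0,0],[0,0,0,0,0],[0,0,0,0,0],[0,0,0,0,0],[0,0,0,-40,0],[0,0,0,-48,0],[0,0,0,0,0]]' 30
python3 - <<'E'
from h import *
p,d,c=snap('top'); W=cloud(d,c); m=masks(p); blobs(m['white'],W,(0,70),(300,600,-400,-120),100);find('top','tub'); blobs(m['blue'],W,(0,48),(350,600,-350,-200))
go((430,-262),162,-90)
E
```

```text
time: 14.6
tool_pos: [416.8, 118.2, 169.3]
tcp_rot: [-179.3, 0.1, -90.0]
ft_force: [0.4, 0.6, 0.2]
finger_gap: 33.0
  n 1584 px [430 208] mean [ 453. -273.   16.] rect [ 462. -270.] [139. 119.] 6.5 zmed 5.0
top tub 0.72 [ 453. -272.   -0.]
top tub 0.66 [482. -40.   7.]
  n 130 px [426 199] mean [ 485. -261.   16.] rect [ 482. -259.] [30. 32.] 43.4 zmed 12.0
tcp [413.9 117.7 163.6] [-179.7    0.   -90. ] F [ 0.1 -0.9 -1. ] gap 32.9 t 14.7 -> d(tool) [379.7 -16.4   1.4] turn -0.0
```

```bash
python3 -m pendant '[[0,42.2,-2,0,0],[0,42.2,-2,0,0],[0,42.2,-2,0,0],[0,42.2,-2,0,0],[0,42.2,-2,0,0],[0,42.2,-2,0,0],[0,42.2,-2,0,0],[0,42.2,0,0,0],[0,42.2,0,0,0],[0,0,0,0,0]]'
python3 -m pendant '[[0,0,0,0,0],[0,0,0,45,0],[0,0,0,48,0],[0,0,0,30,0],[0,0,0,18,0],[0,0,0,0,0],[0.55,0,0,0,0],[0.55,0,0,0,0],[0.55,0,0,-45,0],[0.55,0,0,-48,0]]'
python3 - <<'E'
from h import *
p,d,c=snap('wrist','w4'); W=cloud(d,c); m=masks(p); blobs(m['blue'],W,(0,60),(350,600,-350,-150))
p,d,c=snap('top','top4'); W=cloud(d,c); m=masks(p); blobs(m['blue'],W,(0,110),(350,600,-350,200))
print('deck');blobs(np.ones(p.shape[:2],bool),W,(84,130),(360,600,-20,200))
print('red'); blobs(m['red'],W,(60,130),(400,600,200,400))
go((498,318),180,-102.7)
E
```

```text
time: 15.7
tool_pos: [424.6, -266.3, 159.8]
tcp_rot: [179.9, -0.0, -90.3]
ft_force: [0.7, 0.3, -1.3]
finger_gap: 32.8
time: 16.7
tool_pos: [425.2, -261.5, 114.2]
tcp_rot: [179.9, 0.1, -90.0]
ft_force: [0.9, -0.9, 0.8]
finger_gap: 46.8
  n 1796 px [319 129] mean [ 483. -260.   17.] rect [ 483. -261.] [37. 34.] 72.7 zmed 10.0
  n 1513 px [320 205] mean [ 421. -261.   19.] rect [ 421. -261.] [39. 41.] 88.7 zmed 19.0
  n 347 px [358 201] mean [478. -85.  53.] rect [479. -88.] [ 15. 203.] 89.8 zmed 55.0
  n 47 px [424 197] mean [ 492. -257.   11.] rect [ 490. -254.] [13. 27.] 45.7 zmed 9.0
deck
  n 194 px [300 167] mean [557.  54.  94.] rect [557.  54.] [36. 31.] 76.5 zmed 94.0
  n 200 px [300 188] mean [504.  55.  91.] rect [505.  55.] [40. 28.] 81.6 zmed 91.0
  n 196 px [301 208] mean [454.  52.  96.] rect [455.  52.] [32. 32.] 70.8 zmed 96.0
  n 229 px [302 232] mean [399.  52.  90.] rect [400.  52.] [42. 30.] 76.9 zmed 90.0
red
  n 457 px [189 192] mean [497. 317. 104.] rect [499. 318.] [ 22. 111.] 75.9 zmed 105.0
tcp [ 430.9 -265.8  122.9] [-179.3   -0.5  -90. ] F [ 0.9 -0.7  0.1] gap 47.0 t 16.8 -> d(tool) [-583.3  -67.5  -61.7] turn 12.7
```

View pics/top4.png

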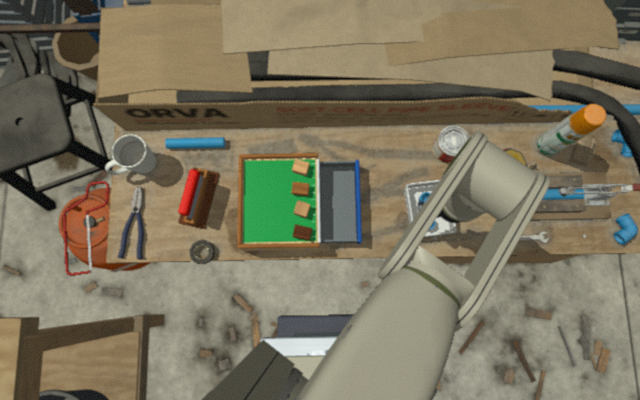

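Top view: the deck holds only the 4 scraps, the drawer is open with its panel at about column 358, and both caps are in the tub. The scraper in its stand is at (189,192).

```bash
python3 -m pendant '[[0.65,0,0,-45,0],[0.65,0,0,-45,0],[0.65,-45,-5,0,4],[0.65,-45,-5,0,0],[0.65,-45,-5,0,0],[0.65,-45,-5,0,0],[0.65,-45,-5,0,0],[0.65,-45,-5,0,0],[0.65,-45,-5,0,0],[0.65,-45,-5,0,0]]'
python3 -m pendant '[[0.65,-45,-5,0,0],[0.65,-45,-5,0,0],[0.65,-45,-5,0,0],[0.65,-45,-5,0,0],[0.65,0,0,0,8.5],[0.65,0,0,0,0],[0.65,0,0,0,0]]'
python3 - <<'E'
from h import *
go((498,318),180,-102.7)
p,d,c=snap('wrist','w5'); W=cloud(d,c); m=masks(p)
print('red'); blobs(m['red'],W,(60,130),(400,600,200,400),100)
print('stand'); blobs(np.ones(p.shape[:2],bool)&~m['red'],W,(32,44),(400,620,230,400),100)
E
```

```text
time: 17.8
tool_pos: [489.0, 96.5, 205.4]
tcp_rot: [-179.8, 0.0, -94.0]
ft_force: [0.4, -0.1, 0.5]
finger_gap: 55.5
time: 18.5
tool_pos: [521.1, 272.5, 204.4]
tcp_rot: [-179.9, 0.0, -102.3]
ft_force: [-0.6, 0.5, -0.0]
finger_gap: 55.5
tcp [521.1 272.5 204.4] [-179.9    0.  -102.3] F [-0.6  0.5 -0. ] gap 55.5 t 18.5 -> d(tool) [-39.5  32.3  24.4] turn 0.4
red
  n 3297 px [275 228] mean [506. 315. 105.] rect [499. 319.] [ 24. 110.] 76.4 zmed 106.0
stand
  n 1102 px [283 202] mean [521. 307.  38.] rect [502. 318.] [ 27. 138.] 76.4 zmed 39.0
```

View pics/w5.png

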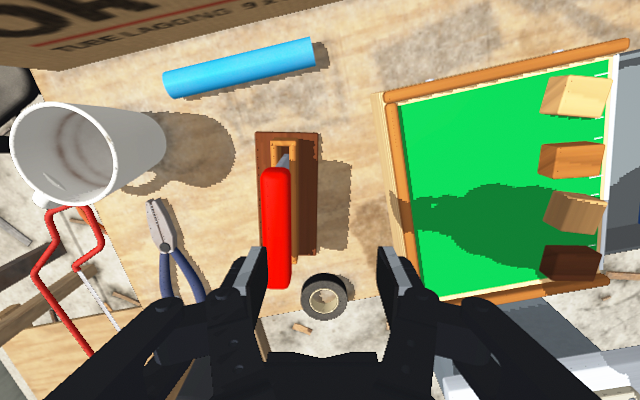

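Wrist view: the red handle lies at (275,228) in the stand, with the tape roll at (323,297) clear of the grasp.

```bash
python3 -m pendant '[[0.65,-40.7,22,0,0],[0.65,0,9.5,0,1.3],[0.65,0,0,40,0],[0.65,0,0,0,0],[0.65,0,0,0,0]]'
python3 - <<'E'
from h import *
go((499,319),73,-103.6)
E
```

```text
time: 19.05
tool_pos: [498.3, 317.8, 163.0]
tcp_rot: [179.9, -0.1, -103.8]
ft_force: [0.8, -0.1, 0.6]
finger_gap: 55.4
tcp [498.3 317.8 163. ] [ 1.799e+02 -1.000e-01 -1.038e+02] F [ 0.8 -0.1  0.6] gap 55.4 t 19.05 -> d(tool) [-1.5 -0.5 90. ] turn -0.2
```

```bash
python3 -m pendant '[[0.65,-1,0,48,0],[0.65,0,0,42,0],[0.65,0,0,0,0],[0,0,0,0,0],[0,0,0,0,0],[0,0,0,0,0],[0,0,0,0,0]]' 60
python3 - <<'E'
from h import *
go((499,319),73,-103.6)
E
```

```text
time: 19.75
tool_pos: [501.7, 321.0, 77.5]
tcp_rot: [-179.7, 0.2, -103.8]
ft_force: [-1.3, -2.9, 8.4]
finger_gap: 23.5
tcp [501.7 321.   77.5] [-179.7    0.2 -103.8] F [-1.3 -2.9  8.4] gap 23.5 t 19.75 -> d(tool) [2.6 2.2 4.5] turn -0.2
```

```bash
python3 -m pendant '[[0,0,0,0,0],[0,0,0,0,0]]'; python3 -m pendant '[[0,0,0,-10,0],[0,0,0,-30,0],[0,0,0,-40,0],[0,0,0,-40,0],[0,0,0,-10,0],[0,0,0,0,0],[0,0,0,0,0]]'
python3 - <<'E'
from h import *
go((531,130),200,-90)
p,d,c=snap('wrist','w6')
p,d,c=snap('top'); W=cloud(d,c); m=masks(p); blobs(m['red'],W,(60,300),(400,600,200,400))
E
```

```text
time: 19.95
tool_pos: [501.8, 321.0, 77.5]
tcp_rot: [-179.7, 0.2, -103.8]
ft_force: [-0.3, -1.9, 7.7]
finger_gap: 22.8
time: 20.65
tool_pos: [498.7, 319.9, 202.7]
tcp_rot: [180.0, -0.0, -103.8]
ft_force: [0.5, 0.8, -3.4]
finger_gap: 22.9
tcp [498.7 319.9 202.7] [ 180.    -0.  -103.8] F [ 0.5  0.8 -3.4] gap 22.9 t 20.65 -> d(tool) [176.7 -76.8   2.7] turn -13.8
  n 107 px [179 164] mean [536. 306. 227.] rect [535. 309.] [22. 27.] 83.8 zmed 228.0
  n 18 px [163 203] mean [448. 337. 228.] rect [448. 337.] [13.  5.] 21.7 zmed 229.0
```

View pics/w6.png

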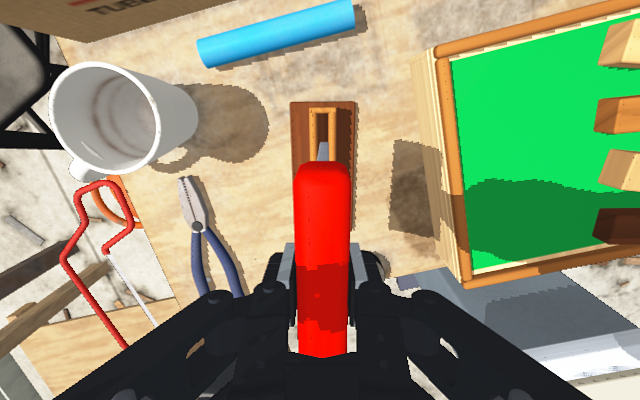

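Wrist view: the scraper is lifted, with the handle centred between the jaws at (320,260) and the blade vertical. Next is the far lane.

```bash
python3 -m pendant '[[0,0,0,0,-8],[0,0,0,0,-5.8],[0,41,-5.5,0,0],[0,41,-5.5,0,0],[0,41,-5.5,0,0],[0,41,-5.5,0,0],[0,41,-5.5,0,0],[0,0,0,20,0],[0,0,0,10,0],[0,0,0,0,0]]'
python3 - <<'E'
from h import *
go((526,115),142,-90)
p,d,c=snap('wrist','w7')
p,d,c=snap('top'); W=cloud(d,c); m=masks(p); blobs(m['red'],W,(60,300),(400,640,60,400))
E
```

```text
time: 21.75
tool_pos: [524.1, 115.1, 169.7]
tcp_rot: [179.6, -0.0, -90.0]
ft_force: [-0.6, 0.9, -2.2]
finger_gap: 23.2
tcp [524.1 115.1 169.7] [179.6  -0.  -90. ] F [-0.6  0.9 -2.2] gap 23.2 t 21.75 -> d(tool) [ 0.1 -2.1 27.7] turn -0.0
  n 206 px [271 185] mean [491. 114. 199.] rect [491. 114.] [50. 20.] 0.3 zmed 199.0
```

View pics/w7.png

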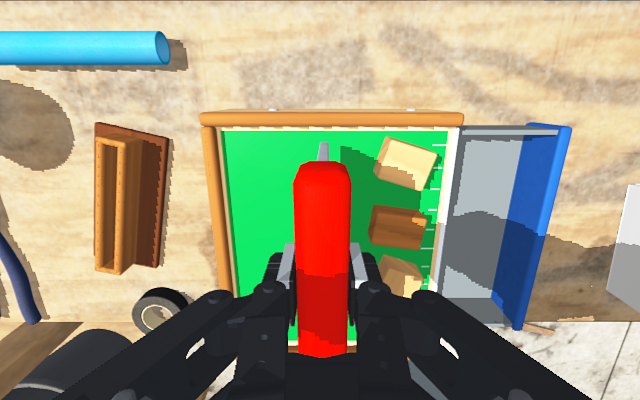

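```bash
python3 -m pendant '[[0,0,-2,18,0],[0,0,0,10,0],[0,0,0,0,0],[0,15,0,0,0],[0,15,0,0,0],[0,10,0,0,0],[0,10,0,0,0],[0,10,0,0,0],[0,10,0,0,0],[0,10,0,0,0]]'
python3 -m pendant '[[0,10,0,0,0],[0,10,0,0,0],[0,10,0,0,0],[0,10,0,0,0],[0,8,0,0,0],[0,5,0,0,0],[0,0,0,0,0],[0,0,0,0,0]]'
python3 - <<'E'
from h import *
go((526,-8),142,-90)
p,d,c=snap('top'); W=cloud(d,c)
blobs(np.ones(p.shape[:2],bool),W,(84,130),(360,600,-20,200))
E
```

```text
time: 22.85
tool_pos: [528.5, 34.2, 145.4]
tcp_rot: [-180.0, 0.0, -90.1]
ft_force: [0.2, 0.9, -0.9]
finger_gap: 23.1
time: 23.65
tool_pos: [528.4, -17.9, 145.3]
tcp_rot: [-180.0, 0.0, -90.1]
ft_force: [0.1, -0.1, -1.5]
finger_gap: 22.7
tcp [528.4 -17.9 145.3] [-180.     0.   -90.1] F [ 0.1 -0.1 -1.5] gap 22.7 t 23.65 -> d(tool) [-9.9  2.4  3.3] turn -0.1
  n 163 px [306 209] mean [452.  41.  96.] rect [450.  41.] [32. 32.] 25.5 zmed 96.0
```

```bash
python3 -m pendant '[[0,0,0,-40,0],[0,-35,24,0,0],[0,-35,24,0,0],[0,-35,24,0,0],[0,-35,24,0,0],[0,0,0,0,0],[0,0,0,0,0]]'
python3 - <<'E'
from h import *
go((431,120),142,-90)
p,d,c=snap('wrist','w8')
W=cloud(d,c); blobs(np.ones(p.shape[:2],bool),W,(84,99),(360,600,-20,100),60)
blobs(np.ones(p.shape[:2],bool),W,(14,44),(370,590,-82,5),60)
E
```

```text
time: 24.4
tool_pos: [432.1, 123.1, 185.6]
tcp_rot: [-180.0, -0.0, -89.9]
ft_force: [0.1, 0.3, -0.9]
finger_gap: 23.2
tcp [432.1 123.1 185.6] [-180.    -0.   -89.9] F [ 0.1  0.3 -0.9] gap 23.2 t 24.4 -> d(tool) [ 3.1  1.2 43.6] turn 0.1
  n 1806 px [424 181] mean [450.  42.  96.] rect [449.  41.] [32. 32.] 25.3 zmed 97.0
  n 1683 px [405 237] mean [400.  52.  91.] rect [398.  51.] [42. 30.] 76.7 zmed 91.0
  n 763 px [522  27] mean [574. -50.  31.] rect [574. -43.] [78.  8.] 84.6 zmed 32.0
  n 82 px [550  39] mean [563. -82.  23.] rect [563. -81.] [14.  1.] 0.2 zmed 22.0
  n 806 px [545  91] mean [516. -82.  32.] rect [518. -81.] [76.  2.] 0.0 zmed 33.0
  n 1798 px [493  73] mean [534. -32.  32.] rect [534. -35.] [36. 31.] 0.2 zmed 34.0
  n 2170 px [496 181] mean [415. -69.  30.] rect [416. -68.] [ 63. 130.] 53.7 zmed 30.0
```

View pics/w8.png

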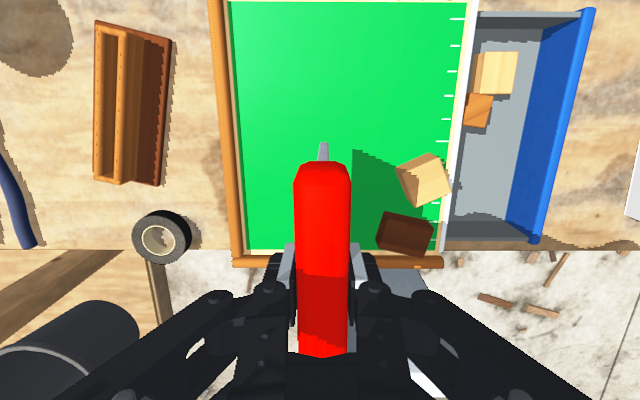

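Wrist view: the first two scraps lie in the drawer at (495,73) and (477,110). Two remain on the deck at (424,181) and (405,235). Next is the near lane.

```bash
python3 -m pendant '[[0,0,0,30,0],[0,0,0,14,0],[0,0,0,0,0],[0,15,0,0,0],[0,15,0,0,0],[0,10,0,0,0],[0,10,0,0,0],[0,10,0,0,0],[0,10,0,0,0],[0,10,0,0,0]]'
python3 -m pendant '[[0,10,0,0,0],[0,10,0,0,0],[0,10,0,0,0],[0,10,0,0,0],[0,10,0,0,0],[0,8,0,0,0],[0,0,0,0,0],[0,0,0,0,0],[0,0,0,-40,0],[0,0,0,-20,0]]'
python3 -m pendant '[[0,-40,0,0,0],[0,-40,0,0,0],[0,-40,0,0,0],[0,-40,0,0,0],[0,0,0,0,0],[0,0,0,0,0]]'
python3 - <<'E'
from h import *
go((499,319),205,-103.8)
p,d,c=snap('wrist','w9')
W=cloud(d,c); blobs(np.ones(p.shape[:2],bool),W,(84,99),(360,600,-20,100),60)
E
```

```text
time: 25.45
tool_pos: [432.4, 41.4, 141.3]
tcp_rot: [-180.0, 0.0, -90.0]
ft_force: [-0.9, 0.3, -1.9]
finger_gap: 23.4
time: 26.45
tool_pos: [432.8, -15.5, 203.4]
tcp_rot: [-179.9, 0.0, -90.0]
ft_force: [0.3, -0.3, -0.5]
finger_gap: 23.5
time: 27.05
tool_pos: [432.0, 145.3, 201.1]
tcp_rot: [180.0, -0.0, -89.9]
ft_force: [-0.5, -0.3, -1.2]
finger_gap: 22.9
tcp [432.  145.3 201.1] [180.   -0.  -89.9] F [-0.5 -0.3 -1.2] gap 22.9 t 27.05 -> d(tool) [-173.6  -67.4   -3.9] turn 13.9
```

View pics/w9.png

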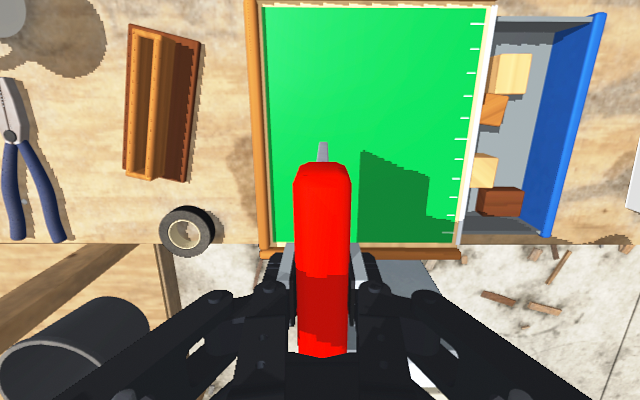

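All four scraps are in the drawer, at (510,73), (493,108), (482,170) and (500,202), and the deck is empty. Next I measure the empty slot from above.

```bash
python3 -m pendant '[[0,-43,-16,-4,8],[0,-43,-10,0,6]]' ; python3 -m pendant '[[0,-40,0,0,0],[0,0,0,0,0],[0,0,0,0,0]]'
python3 - <<'E'
from h import *
def meas(n):
    p,d,c=snap(n); W=cloud(d,c); o=np.ones(d.shape,bool)
    print(n,'walls'); blobs(o,W,(33,44),(400,620,230,400),100)
    print('floor'); blobs(o,W,(2,14),(440,560,290,345),8)
    return p
cv2.imwrite('pics/w10.png',meas('wrist')); meas('top')
go((499,319),205,-103.8)
E
```

```text
time: 27.3
tool_pos: [465.5, 227.6, 206.0]
tcp_rot: [-179.9, 0.0, -104.6]
ft_force: [1.8, -0.9, -0.2]
finger_gap: 22.6
time: 27.6
tool_pos: [474.2, 266.4, 204.7]
tcp_rot: [179.9, -0.1, -104.0]
ft_force: [-0.9, 0.1, -1.5]
finger_gap: 22.9
wrist walls
  n 2334 px [265 162] mean [506. 316.  38.] rect [501. 318.] [ 28. 139.] 76.4 zmed 38.0
floor
  n 988 px [288 156] mean [494. 301.   9.] rect [498. 297.] [ 17. 122.] 76.5 zmed 9.0
  n 727 px [268 160] mean [503. 321.   9.] rect [500. 321.] [  7. 123.] 76.5 zmed 9.0
  n 694 px [245 148] mean [531. 338.   9.] rect [520. 338.] [17. 83.] 83.2 zmed 9.0
top walls
floor
tcp [474.2 265.5 205.1] [ 180.    -0.  -104.1] F [-0.3  0.1 -0.7] gap 23.4 t 27.7 -> d(tool) [-57.9 -11.    0.1] turn -0.3
```

```bash
python3 -m pendant '[[0,-30,-6,0,0],[0,-28,-5,0,0],[0,0,0,60,0],[0,0,0,25,0],[0,0,0,0,0],[0,0,0,0,0],[0,0,0,0,0]]'
python3 - <<'E'
from h import *
go((499.2,319.3),73,-103.7)
p,d,c=snap('wrist','w11');W=cloud(d,c);m=masks(p); blobs(m['red'],W,(60,180),(400,600,200,400),100)
blobs(~m['red'],W,(33,44),(400,620,230,400),100)
E
```

```text
time: 28.4
tool_pos: [500.4, 320.6, 133.1]
tcp_rot: [-179.8, 0.1, -104.1]
ft_force: [0.8, -0.3, -0.4]
finger_gap: 22.9
tcp [500.4 320.6 133.1] [-1.798e+02  1.000e-01 -1.041e+02] F [ 0.8 -0.3 -0.4] gap 22.9 t 28.4 -> d(tool) [ 1.7  1.  60.1] turn -0.4
  n 10278 px [322 260] mean [515. 316. 162.] rect [508. 318.] [25. 91.] 76.4 zmed 163.0
  n 1157 px [324 137] mean [553. 306.  39.] rect [550. 307.] [27. 40.] 75.7 zmed 39.0
```

View pics/w11.png

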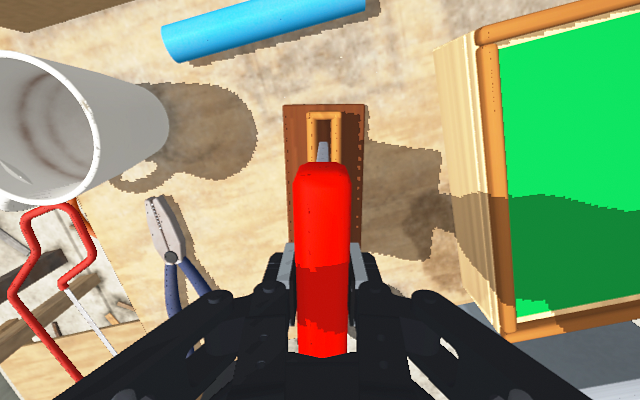

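Wrist view: the blade tip at (323,150) is centred over the slot at (325,130). Shift about 1 mm and lower.

```bash
python3 -m pendant '[[0,1.2,1,10,-0.4],[0,0,0,10,0],[0,0,0,5,0],[0,0,0,5,0],[0,0,0,0,0],[0,0,0,0,0]]'; python3 -m pendant '[[0,0,0,8,0],[0,0,0,7,0],[0,0,0,0,0],[0,0,0,0,0]]'
```

```text
time: 29.05
tool_pos: [497.5, 319.7, 100.1]
tcp_rot: [180.0, -0.0, -103.6]
ft_force: [0.4, -0.8, -0.9]
finger_gap: 23.3
time: 29.45
tool_pos: [497.3, 319.5, 84.8]
tcp_rot: [180.0, -0.0, -103.6]
ft_force: [-0.2, 0.4, -1.4]
finger_gap: 22.7
```

```bash
python3 -m pendant '[[0,0,0,3,0],[0,0,0,3,0],[0,0,0,0,0],[0,0,0,0,0]]'
```

```text
time: 29.85
tool_pos: [497.5, 319.7, 79.2]
tcp_rot: [180.0, -0.0, -103.6]
ft_force: [-0.7, 0.6, -2.0]
finger_gap: 23.2
```

```bash
python3 -m pendant '[[0,0,0,2,0],[0,0,0,1,0],[0,0,0,0,0],[0,0,0,0,0]]'
```

```text
time: 30.25
tool_pos: [497.9, 319.8, 76.8]
tcp_rot: [-180.0, 0.0, -103.6]
ft_force: [0.0, -1.0, 3.5]
finger_gap: 23.1
```

Seated (3.5 N upward). Release, rise, and check everything.

```bash
python3 -m pendant '[[0.6,0,0,0,0],[0.6,0,0,0,0],[0.6,0,0,0,0],[0.6,0,0,0,0],[0.6,0,0,-30,0],[0.6,0,0,-45,0],[0.6,0,0,-45,0],[0.6,40,30,-20,0],[0.6,40,25,0,0],[0.6,0,0,0,0]]'
python3 - <<'E'
from h import *
p,d,c=snap('wrist','w12');W=cloud(d,c);m=masks(p); blobs(m['red'],W,(60,180),(400,600,200,400),100)
blobs(~m['red'],W,(33,44),(400,620,230,400),100)
p,d,c=snap('top','top12');W=cloud(d,c);m=masks(p); blobs(m['red'],W,(60,180),(400,600,200,400),30); blobs(m['blue'],W,(0,110),(350,600,-350,100));blobs(m['white'],W,(0,70),(300,600,-400,-120),100)
cv2.imwrite('pics/fin.png',cv2.resize(p[120:280,160:500],None,fx=2.2,fy=2.2))
go((499,319),200,-103)
E
```

```text
time: 31.25
tool_pos: [423.7, 254.2, 213.5]
tcp_rot: [179.8, -0.2, -103.7]
ft_force: [1.0, 0.9, 0.3]
finger_gap: 51.3
  n 4476 px [222 127] mean [499. 316. 105.] rect [496. 320.] [ 25. 109.] 76.5 zmed 106.0
  n 1482 px [240 114] mean [512. 308.  38.] rect [501. 318.] [ 27. 138.] 76.4 zmed 39.0
  n 304 px [244 123] mean [497. 316.  39.] rect [494. 317.] [  1. 109.] 76.4 zmed 39.0
  n 350 px [358 201] mean [477. -85.  54.] rect [479. -88.] [203.  15.] 0.0 zmed 55.0
  n 133 px [423 198] mean [ 489. -254.   16.] rect [ 486. -251.] [28. 32.] 43.4 zmed 11.0
  n 132 px [425 221] mean [ 429. -254.   16.] rect [ 427. -252.] [28. 32.] 41.4 zmed 11.0
  n 1372 px [427 207] mean [ 461. -267.   18.] rect [ 464. -263.] [135. 119.] 6.4 zmed 6.0
tcp [427.5 256.8 215. ] [-180.     0.  -103.7] F [0.8 1.2 0.1] gap 51.1 t 31.35 -> d(tool) [-77.3 -54.7  15.1] turn -0.7
```

View pics/fin.png

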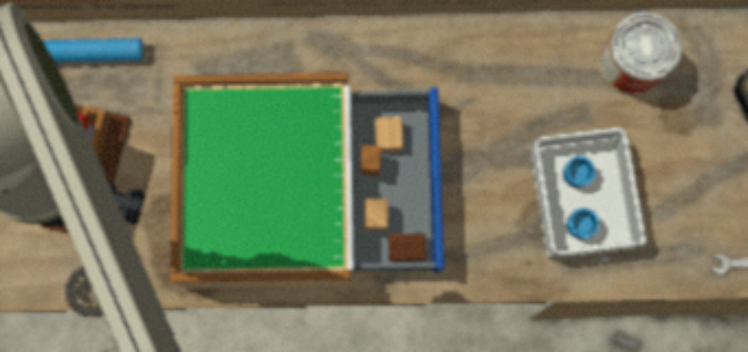

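View pics/w12.png

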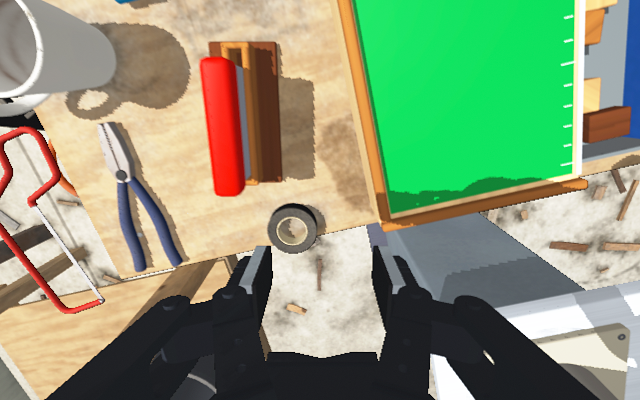

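```bash
python3 -m pendant '[[0.6,0,0,0,0],[0.6,0,0,0,0],[0.6,0,0,0,0]]'; python3 -c "
from bench import hand_in; print(hand_in())"
```

```text
time: 31.65
tool_pos: [428.7, 257.7, 214.8]
tcp_rot: [180.0, -0.0, -103.6]
ft_force: [-0.5, -0.8, -0.6]
finger_gap: 51.0
the job is handed in; nothing more can be done
None
```

The trim station is cleared and the job is handed in, at about 32 s; the hand-in gives no verdict.

**What I did:**
- I pressed the drawer to its stop. It sprang out about 45 mm clear of the fingers, and I then gripped its panel and drew it out.
- Both caps went into the tub.
- Two scraper passes swept the four scraps into the drawer.
- I put the scraper back in its stand.

**Last checks in the wrist and top pictures:**
- **Drawer:** it is about 89 mm out.
- **Scraps:** all four lie in the drawer and the deck is empty.
- **Caps:** both are inside the upright tub.
- **Scraper:** it stands upright in the slot. The top of its handle is at 106 mm, as at the start, and it sits about 5 mm off centre along the slot, within the 25 mm allowed.
- **Tin and tape roll:** both look where they were, though I judged this by eye and did not measure it.

**Disagreement:** the last top view put the tub and caps 5 to 10 mm from where the earlier ones had them. That is either measurement error or a small knock, and the caps were still inside.

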